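# Load the bead annealer and hold its lid open

## Robot

A 6-joint arm with a two-finger parallel gripper is mounted at the origin on the work surface. World frame = base frame: x ahead of the robot, y to its left, z up, the work surface at z = 0. Lengths are in m, angles in rad, forces in N, time in s.
With the tool pointing down it reaches from about 0.325 to 0.925 m from the base axis. Payload 3.1 kg.
Tool frame: the origin (TCP) lies midway between the tips of the shut fingers; the grasp point (between the pads) lies 19 mm behind it; z points along the fingers, y is the line along which they close (so a half turn about z gives the same grasp; the last joint's range is limited). The gripper opens to 85 mm and grips with 20 to 120 N. Pads are 22 mm wide; open, the fingers measure 114 mm over their backs; the gripper's body (76 mm by 85 mm) begins 54 mm behind the grasp point. The pads swing forward as they close: fully open they stand 13 mm farther back than shut.
Start: joints at [1.179, 0.217, 1.613, -0, 1.311, -0.112], TCP at [0.173, 0.601, 0.231] pointing down, gripper open.
Joint ranges: [-2.75, 2.75], [-0.78, 2.1], [0.31, 2.55], [-1.13, 4.27], [0.13, 2.63], [-2.58, 2.58]. Speed limits (rad/s): [2.79, 2.79, 3.14, 3.14, 3.14, 3.14].

## Interface

Orientations are given as a unit quaternion [w, x, y, z].
In Python, from plant import manip, cams gives the robot as it stands.
- The arm moves only by the tool move_arm, never from a script. Its argument "steps" is a list of rows, each a list of 5 numbers: the opening in per cent of the stroke, from 0 (shut) to 100 (fully open), then the shift along the tool's x, y, z in mm, then the turn about the tool's z in rad. A call has 1 to 12 rows; each row shifts and turns the commanded pose from where the row before left it, along the tool's axes as they then stand; what a row does not reach is not made up. A row lasts 1/10 s, in which the tool goes at most 50 mm and 8.59 degrees, less where a joint would pass 70% of its speed; a pose out of reach is approached as far as the arm can. A call with a gripper value outside its range is refused whole. The fingers move at their own pace and stop on an object; "force" is the grip in N (left out, the last holds). Time passes only in rows, so rows that do not move let the fingers close. It gives the time, the measured TCP pose, the force, the opening and the grip force at its end, in the units of the state.
- manip.state(): the state, without advancing time (a new reading comes with each control period).
- cams.capture(name): name is "side" or "top" or "wrist"; returns a dict with "image" (384x512x3 uint8, blue, green, red), "K" (3x3 intrinsics, pixels), "dist" ([k1, k2, p1, p2, k3] as OpenCV has them; the pictures are not rectified), "world_from_camera" (4x4, takes a point from camera to world coordinates); the wrist camera has in their place "tool_from_camera" (4x4, takes a point from camera to tool coordinates, whose origin is the TCP and whose axes are the flange's). Camera axes: x right, y down, z forward; pixel columns grow to the right and rows downward; lengths in m; the calibration is good to about 2 mm. A picture is of the moment at which its call begins: read the wrist's pose just before it. There is no depth.
- manip.finish_job(): hands the job in; it is judged then, once.
The state is a dict: "t": time; "qpos": joint angles; "qd": joint speeds; "joint_efforts": joint torques, N m; "position": TCP position; "eef_rot": TCP orientation; "force": force on the tool from outside, world axes, zero at the start; "moment": the same for the moment, N m; "grip_width": finger opening in m; "finger_force": force on a finger pad.
Only numpy, scipy, OpenCV 4.12 (cv2) and the standard library are available. Lean on these libraries where they do the work, as an engineer would, in place of code of your own. Each camera call takes 0.05 s, during which the arm holds its last target. There are 200 camera calls.

## Task

With the cold annealer's lid still down, slide the tray of glass pieces fully home into the slot in the annealer's side, keeping all three pieces sitting upright on the tray. Then raise the lid to 45 degrees and keep holding it there for the glassworker: finish still holding it, because it falls shut when let go. Leave everything else on the bench where it is.

Things in the scene. Friction and masses are not known exactly. Their poses are not given: they have to be found in the camera images.
- kiln: (All sizes in mm.) The annealer, fixed to the bench: a grey box 200 (x) x 200 (y) x 120 high, blue lid on top (top of the shut lid at 147). Origin: centre of its underside, on the bench top; z up. Its -x side is the front (lid knob), its +x side the lid's hinge, its +y side has the tray slot.
- slot_mouth (a point): Middle of the bottom edge of the tray slot, at bench height, 100 along the annealer's +y from its origin. Opening 120 wide (annealer x), 58 high from the bench top up, no sill, red strip over it. The straight channel behind it, 120 wide, runs along the annealer's -y to a stop 167 inside the mouth. Axes as the annealer's.
- tray: Loose steel tray on the bench, 0.3 to 0.5 kg: pan 165 (x) x 106 (y), rim 18 high, floor 4. A neck (22 wide, 6 high) leads from its -x end to an upright grip. Origin: centre of the pan's underside. It slides flat on the bench into the slot, +x end first. Home: +x along the annealer's -y, +x end at the stop, other end flush with the annealer's side (origin 15.5 along annealer +y from its origin).
- tray_grip (a point): Gripping point of the tray's upright wooden grip: 162.5 from the tray's origin along its -x, 36 above the bench. The grip is a block 38 (tray x) x 14 (tray y, the way to pinch it), its top 57 above the bench; when the tray is home it stays outside, about 78 from the annealer's side. Axes as the tray's.
- lid (a joint): Lid angle in rad: 0 shut, grows as the knob end rises; 45 degrees is 0.785; end stop 1.35. The lid (0.45 to 0.8 kg, 2 to 5 N at the knob) has no stay and falls shut from any angle. A red line on the bright plate on the annealer's -y side shows where the lid's underside is at 45 degrees.
- lid_knob (a point): Centre of the wooden ball knob, 30 across, on a 10 thick steel stem that sticks out 45 from the middle of the lid's front edge. 250 from the hinge line and 13 above the lid's underside when shut (135 above the bench). It turns with the lid; axes as the lid's (x from knob towards hinge).
- lid_hinge (a point): Point on the hinge line of the lid, 100 along the annealer's +x from its middle and 122 above the bench; the hinge runs along the annealer's y. Fixed; axes as the annealer's.
- glass_a: Amber domed glass piece lying loose on the tray, 34 across, 18 high, flat underside; origin: centre of its underside.
- glass_b: Green domed glass piece lying loose on the tray, 34 across, 18 high, flat underside; origin: centre of its underside.
- glass_c: Blue domed glass piece lying loose on the tray, 34 across, 18 high, flat underside; origin: centre of its underside.
- blue_can: A loose open can, 76 wide, 105 tall, blue, with glass rods standing in it to about 180; origin: centre of its underside. Bystander: leave alone. Sizes in mm.
- teal_can: A loose open can, 76 wide, 105 tall, green, with glass rods standing in it to about 180; origin: centre of its underside. Bystander: leave alone. Sizes in mm.
- clay_pot: A loose terracotta pot, 76 wide at the rim, 75 tall, with rods standing in it to about 150; origin: centre of its underside. Bystander: leave alone. Sizes in mm.
- round_tin: A loose flat round tin, 100 across, 38 tall, blue with a brass-coloured top; origin: centre of its underside. Bystander: leave alone. Sizes in mm.
- marver: A loose dark steel block, 90 x 70 x 20, with a wooden handle that reaches 165 from its centre along its own -x; origin: centre of the block's underside. Bystander: leave alone. Sizes in mm.
- paddle: A loose flat paddle (spatula) lying on the bench; origin: on its underside, near its middle. Bystander: leave alone. Sizes in mm.

How it is judged:
By the outcome, as a careful person would: the job done as asked, in the order asked, and still so for the second after the job is handed in, while the arm keeps its last pose, push and grip.
It also fails if it takes over 67 s, if anything falls off the work surface, if the arm or the gripper's body presses on something with over 40 N, if the wrist force passes 120 N, or if a joint passes its speed limit or range.

## Working session

There is one attempt and no reset: what is moved stays moved. The work goes in short steps, Python scripts to look and compute and a tool call to move; the robot and the scene stay as the last step left them, time stands still between calls to the robot, and variables do not carry over. Pictures are saved under pics/ and viewed, at most 10 in all, crops included, and the job is handed in when it is done.

Besides the shell and the picture viewer there is one more tool, called after ">>>" as name(argument=value, ...) on one line, values as JSON. move_arm: Moves the arm, as the interface text tells. Its arguments: {"type":"object","properties":{"steps":{"type":"array","items":{"type":"array","items":{"type":"number"}}},"force":{"type":"number"}},"required":["steps"]}

```bash
ls; mkdir -p pics; python3 - <<'E'
from plant import manip,cams
import cv2,pickle
s=manip.state();print(s)
d={}
for n in("side","top"):
    c=cams.capture(n);d[n]=c;cv2.imwrite(f"pics/{n}0.png",cv2.resize(c["image"],(800,600),interpolation=cv2.INTER_CUBIC))
    print(n,c["K"],c["dist"],c["world_from_camera"])
pickle.dump(d,open("c0.pkl","wb"))
E
```

```text
pics
{'t': 0.0, 'qpos': array([ 1.17876892e+00,  2.17808497e-01,  1.61494070e+00,  1.86629848e-05,
        1.31127091e+00, -1.12196860e-01]), 'qd': array([-0.00049885,  0.00109801,  0.00033807,  0.00143344, -0.00056285,
       -0.00284861]), 'joint_efforts': array([-1.89158207e-03, -3.96832430e+01, -3.03858304e+01, -1.73957178e-04,
        9.48194240e-03, -6.02412882e-06]), 'position': array([0.17227907, 0.59994024, 0.22993112]), 'eef_rot': array([-3.11494478e-04,  1.39461497e-01,  9.90226751e-01, -1.17310676e-03]), 'force': array([0.19721594, 0.15918557, 0.19756392]), 'moment': array([-0.02162741,  0.04376162,  0.01929055]), 'finger_force': 0.0, 'grip_width': 0.08560250272725783}
side [[359.77740394   0.         252.73096207]
 [  0.         359.77740394 194.59613329]
 [  0.           0.           1.        ]] [-0.10612322  0.          0.          0.          0.        ] [[-0.97493382 -0.17998863  0.13079808  0.49170299]
 [-0.22229372  0.7629618  -0.60702125  0.64431766]
 [ 0.00946298 -0.62088114 -0.7838476   0.88769393]
 [ 0.          0.          0.          1.        ]]
top [[446.90392919   0.         257.2733639 ]
 [  0.         446.90392919 193.77162549]
 [  0.           0.           1.        ]] [0.04458714 0.         0.         0.         0.        ] [[ 0.02656115 -0.98703906  0.15826686  0.43441412]
 [-0.99964604 -0.02598603  0.00570254  0.05059817]
 [-0.0015159  -0.15836231 -0.98737991  1.43775493]
 [ 0.          0.          0.          1.        ]]
```

View pics/top0.png

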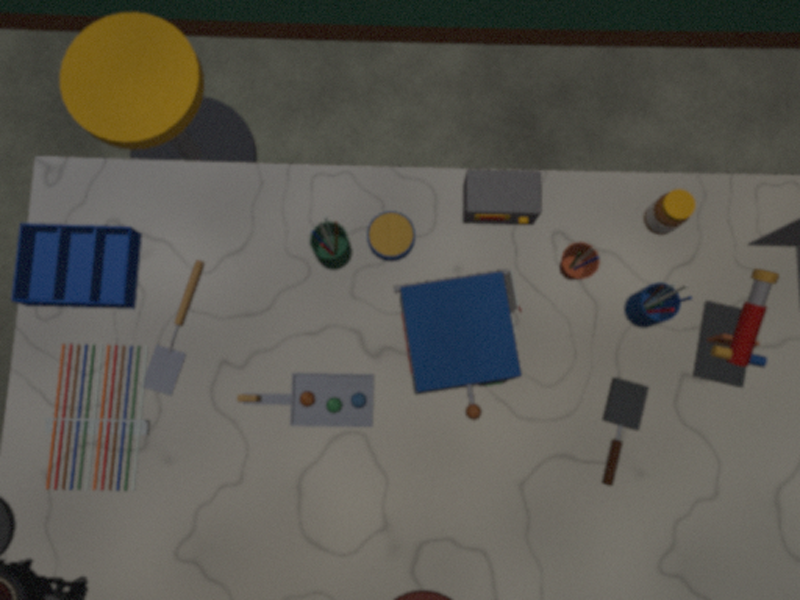

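View pics/side0.png

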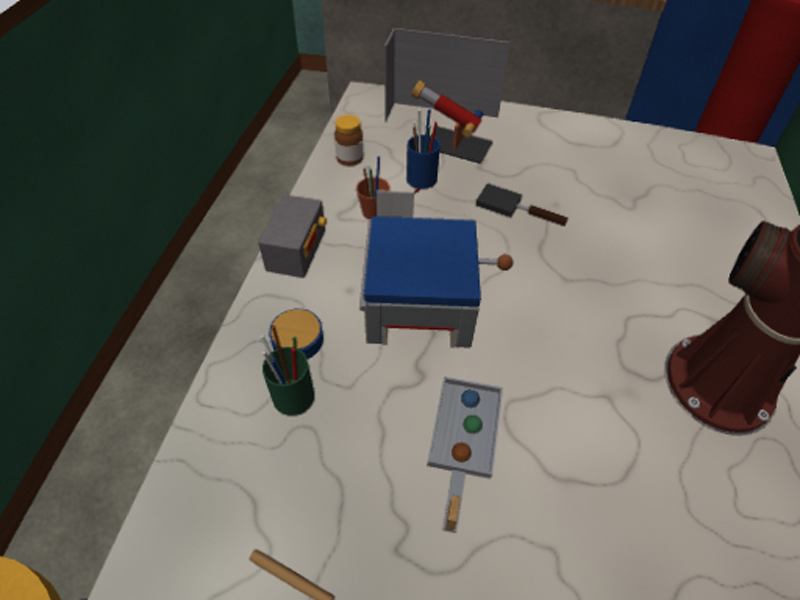

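The top view shows:
- The lid top has corners at about (401,289), (507,271), (520,376) and (416,391), with the knob at (473,411).
- The tray pan runs from (292,374) to (373,427), with its grip at (248,398).

The slot faces left (+y world) and the tray is lined up roughly with it. The side view agrees: the knob is at (505,262), and the grip is at about (453,512).

```bash
cat > h.py <<'E'
import numpy as np,cv2
from scipy.spatial.transform import Rotation as R
def ray(c,uv,T=None):
    T=c["world_from_camera"] if T is None else T
    p=cv2.undistortPoints(np.array(uv,float).reshape(-1,1,2),c["K"],c["dist"])[:,0]
    return T[:3,3],np.c_[p,np.ones(len(p))]@T[:3,:3].T
def onz(c,uv,z,T=None):
    o,d=ray(c,uv,T);return o+d*((np.asarray(z)-o[2])/d[:,2])[:,None]
def proj(c,P,T=None):
    T=c["world_from_camera"] if T is None else T
    W=np.linalg.inv(T);return cv2.projectPoints(np.array(P,float).reshape(-1,1,3),cv2.Rodrigues(W[:3,:3])[0],W[:3,3],c["K"],c["dist"])[0][:,0]
def wristT(s,c):
    T=np.eye(4);w,x,y,z=s["eef_rot"];T[:3,:3]=R.from_quat([x,y,z,w]).as_matrix();T[:3,3]=s["position"];return T@c["tool_from_camera"]
E
python3 - <<'E'
import pickle;from h import *
np.set_printoptions(precision=4,suppress=True)
d=pickle.load(open("c0.pkl","rb"));k=lambda a:(np.array(a,float)+.5)/1.5625-.5
t,s=d["top"],d["side"]
print("lid",onz(t,k([(401,289),(507,271),(520,376),(416,391)]),[.147]*4),"\nside",onz(s,k([(371,219),(477,220),(480,299),(364,299)]),[.147]*4))
print("knob",onz(t,k([(473,411)]),[.135]),onz(s,k([(505,262)]),[.135]))
print("tray",onz(t,k([(292,374),(374,375),(373,427),(291,426)]),[.018]*4),"\nside",onz(s,k([(445,379),(501,387),(492,475),(429,464)]),[.018]*4))
print("grip",onz(t,k([(248,398)]),[.057]),onz(s,k([(454,500)]),[.057]))
E
```

```text
lid [[ 0.668   0.0611  0.147 ]
 [ 0.7076 -0.1375  0.147 ]
 [ 0.5113 -0.1618  0.147 ]
 [ 0.4787  0.0285  0.147 ]] 
side [[ 0.7067 -0.122   0.147 ]
 [ 0.5082 -0.167   0.147 ]
 [ 0.4774  0.0263  0.147 ]
 [ 0.6692  0.0716  0.147 ]]
knob [[ 0.4455 -0.0774  0.135 ]] [[ 0.4436 -0.0811  0.135 ]]
tray [[0.5108 0.278  0.018 ]
 [0.513  0.1121 0.018 ]
 [0.4095 0.1106 0.018 ]
 [0.4074 0.2745 0.018 ]] 
side [[0.512  0.1167 0.018 ]
 [0.4116 0.1107 0.018 ]
 [0.407  0.277  0.018 ]
 [0.5098 0.2808 0.018 ]]
grip [[0.4599 0.355  0.057 ]] [[0.4616 0.3449 0.057 ]]
```

>>> move_arm(steps=[[100, 0, 0, 0, 0.1433], [100, 0, 0, 0, 0.1433], [100, 0, 0, 0, 0.1433], [100, 0, 0, 0, 0.1433], [100, 0, 0, 0, 0.1433], [100, 0, 0, 0, 0.1433], [100, 0, 0, 0, 0.1433], [100, 0, 0, 0, 0.1433], [100, 0, 0, 0, 0.1433], [100, 0, 0, 0, 0]])

```text
t: 1.1
position: [0.1724, 0.6003, 0.2306]
eef_rot: [0.0, 0.707, 0.708, -0.001]
force: [-0.4, -0.7, 0.4]
grip_width: 0.0854
finger_force: 0.0
```

>>> move_arm(steps=[[100, -24, 29, 0, 0], [100, -24, 29, 0, 0], [100, -24, 29, 0, 0], [100, -24, 29, 0, 0], [100, -24, 29, 0, 0], [100, -24, 29, 0, 0], [100, -24, 29, 0, 0], [100, -24, 29, 0, 0], [100, -24, 29, 0, 0], [100, -24, 27, 0, 0], [100, 0, 0, 0, 0]])

```text
t: 2.2
position: [0.4639, 0.3581, 0.2311]
eef_rot: [0.001, 0.707, 0.707, -0.0]
force: [-0.6, -0.3, -1.1]
grip_width: 0.0854
finger_force: 0.0
```

```bash
python3 - <<'E'
from plant import manip,cams
import cv2,pickle
s=manip.state();c=cams.capture("wrist");pickle.dump((s,c),open("w1.pkl","wb"))
print(s["position"],s["eef_rot"],s["qpos"],c["tool_from_camera"],c["K"])
cv2.imwrite("pics/w1.png",cv2.resize(c["image"],(800,600),interpolation=cv2.INTER_CUBIC))
E
```

```text
[0.46391056 0.35806865 0.23105512] [ 9.75454905e-04  7.07238992e-01  7.06973868e-01 -7.78463918e-05] [ 0.5386135   0.13505117  1.70819366 -0.00200399  1.29802311  0.53952801] [[ 2.17410601e-04 -9.55608231e-01 -2.94640224e-01  7.57008288e-02]
 [ 9.99999711e-01  4.22349969e-04 -6.31925154e-04  8.97949834e-04]
 [ 7.28314168e-04 -2.94640001e-01  9.55608047e-01 -1.43317162e-01]
 [ 0.00000000e+00  0.00000000e+00  0.00000000e+00  1.00000000e+00]] [[311.3965476    0.         249.96906036]
 [  0.         311.3965476  187.49920685]
 [  0.           0.           1.        ]]
```

View pics/w1.png

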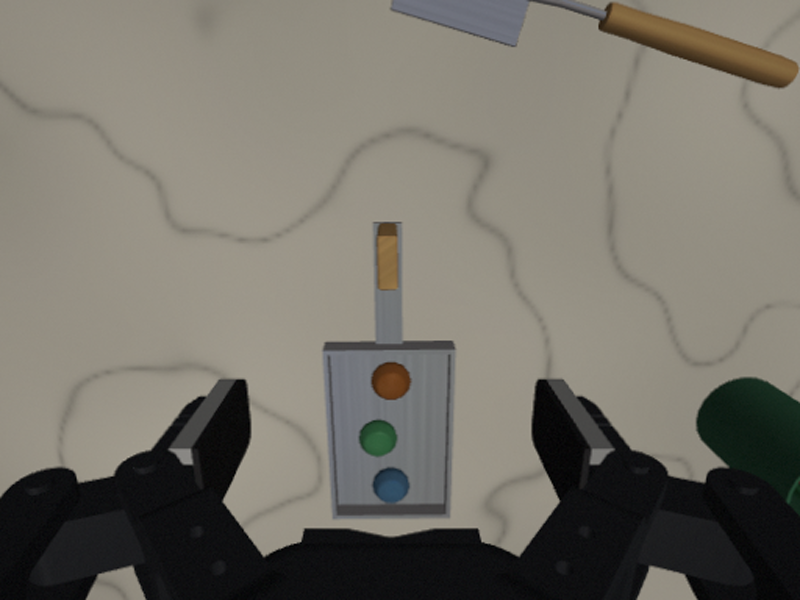

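The wrist view shows the grip's top face at (377–398, 235–290). The pan's rim runs from (323,343)–(455,343) down to about (449,517) and (332,517), with all three glass pieces upright.

```bash
python3 - <<'E'
import pickle;from h import *
np.set_printoptions(precision=4,suppress=True)
s,c=pickle.load(open("w1.pkl","rb"));T=wristT(s,c);k=lambda a:(np.array(a,float)+.5)/1.5625-.5
print(onz(c,k([(377,235),(398,235),(398,290),(377,290)]),[.057]*4,T))
print(onz(c,k([(323,343),(455,343),(450,517),(332,517)]),[.018]*4,T))
print(onz(c,k([(374,222),(402,222),(402,343),(376,343)]),[.006]*4,T))
E
```

```text
[[0.4557 0.3758 0.057 ]
 [0.4695 0.3758 0.057 ]
 [0.4697 0.338  0.057 ]
 [0.4554 0.338  0.057 ]]
[[0.4111 0.2823 0.018 ]
 [0.5156 0.2823 0.018 ]
 [0.518  0.1129 0.018 ]
 [0.4119 0.1129 0.018 ]]
[[0.4521 0.3764 0.006 ]
 [0.4733 0.3764 0.006 ]
 [0.4739 0.2772 0.006 ]
 [0.4527 0.2772 0.006 ]]
```

>>> move_arm(force=50, steps=[[100, -1, -1, 40, 0], [100, 0, 0, 40, 0], [100, 0, 0, 40, 0], [60, 0, 0, 40, 0], [60, 0, 0, 30, 0], [60, 0, 0, 23, 0], [0, 0, 0, 0, 0], [0, 0, 0, 0, 0], [0, 0, 0, 0, 0], [0, 0, 0, 0, 0], [0, 0, 0, 0, 0], [0, 0, 0, 0, 0]])

```text
t: 3.45
position: [0.461, 0.361, 0.0197]
eef_rot: [0.0, 0.707, 0.708, 0.002]
force: [-0.1, 1.1, 0.6]
grip_width: 0.0135
finger_force: 49.2
```

```bash
python3 - <<'E'
import pickle;from h import *
from scipy.optimize import minimize
np.set_printoptions(precision=4,suppress=True)
d=pickle.load(open("c0.pkl","rb"));M={}
S=8
for n,(cu,cv) in dict(top=(460,332),side=(425,260)).items():
    im=cv2.GaussianBlur(d[n]["image"],(0,0),.7).astype(int)
    m=((im[...,0]-im[...,2]>40)&(im[...,0]>60)).astype(np.uint8)
    _,l=cv2.connectedComponents(m);m=(l==l[int(cv/1.5625),int(cu/1.5625)])
    M[n]=m;print(n,m.sum())
def hull(n,p,h):
    x,y,a,f,b,w=p;c,s=np.cos(a),np.sin(a)
    P=[(x+c*u-s*v,y+s*u+c*v,z) for u in(-f,b) for v in(-w,w) for z in(.122,.147)]
    q=proj(d[n],P);r=np.zeros((384*4,512*4),np.uint8)
    cv2.fillConvexPoly(r,np.round((cv2.convexHull(q.astype(np.float32))[:,0]*4+1.5)*16).astype(int),255,shift=4)
    return cv2.resize(r,(512,384),interpolation=cv2.INTER_AREA)/255.
def cost(p,ns):return sum(np.abs(hull(n,p,0)-M[n]).sum() for n in ns)
for ns in(("top",),("side",),("top","side")):
    r=minimize(cost,[.591,-.052,.18,.1,.1,.1],args=(ns,),method="Nelder-Mead",options=dict(initial_simplex=np.array([.591,-.052,.18,.1,.1,.1])+np.vstack([np.zeros(6),np.diag([.008,.008,.04,.006,.006,.006])]),maxiter=600))
    print(ns,r.x,r.fun)
E
```

```text
top 4334
side 3585
('top',) [ 0.5955 -0.0498  0.176   0.0991  0.0929  0.0942] 68.31764705882352
('side',) [ 0.5937 -0.06    0.184   0.0982  0.099   0.0881] 63.70980392156863
('top', 'side') [ 0.5958 -0.0511  0.1786  0.1003  0.094   0.0938] 494.38823529411764
```

```bash
python3 - <<'E'
import pickle;from h import *
from scipy.optimize import minimize
np.set_printoptions(precision=4,suppress=True)
d=pickle.load(open("c0.pkl","rb"));M={}
out=[]
for n,(cu,cv) in dict(top=(460,332),side=(425,260)).items():
    im=d[n]["image"].astype(float)
    m=((im[...,0]>1.7*im[...,2]+8)).astype(np.uint8)
    m=cv2.morphologyEx(m,cv2.MORPH_OPEN,np.ones((3,3)))
    _,l=cv2.connectedComponents(m);M[n]=(l==l[int(cv/1.5625),int(cu/1.5625)]);print(n,M[n].sum())
def q(n,p):
    x,y,a,f,b,w=p;c,s=np.cos(a),np.sin(a)
    return cv2.convexHull(proj(d[n],[(x+c*u-s*v,y+s*u+c*v,z) for u in(-f,b) for v in(-w,w) for z in(.122,.147)]).astype(np.float32))[:,0]
def hull(n,p):
    r=np.zeros((384*4,512*4),np.uint8)
    cv2.fillConvexPoly(r,np.round((q(n,p)*4+1.5)*16).astype(int),255,shift=4)
    return cv2.resize(r,(512,384),interpolation=cv2.INTER_AREA)/255.
def cost(p,ns):return sum(np.abs(hull(n,p)-M[n]).sum() for n in ns)
for ns in(("top",),("side",),("top","side")):
    x0=np.array([.592,-.052,.18,.1,.1,.1])
    r=minimize(cost,x0,args=(ns,),method="Nelder-Mead",options=dict(initial_simplex=x0+np.vstack([np.zeros(6),np.diag([.008,.008,.04,.006,.006,.006])]),maxiter=600))
    print(ns,r.x,r.fun)
for n,(a,b,w,h) in dict(top=(240,160,110,115),side=(215,125,120,105)).items():
    v=d[n]["image"].copy();k=5
    v=cv2.resize(v[b:b+h,a:a+w],None,fx=k,fy=k,interpolation=cv2.INTER_CUBIC)
    v=np.clip(v*1.5,0,255).astype(np.uint8)
    cv2.polylines(v,[np.round((q(n,r.x)-[a,b]+.5)*k).astype(int)],True,(0,255,255),1)
    c,s=np.cos(r.x[2]),np.sin(r.x[2]);x,y=r.x[:2]
    W=lambda P:[(x+c*u-s*t,y+s*u+c*t,z) for u,t,z in P]
    cv2.polylines(v,[np.round((proj(d[n],W([(-.06,.1,0),(-.06,.1,.058),(.06,.1,.058),(.06,.1,0)])).reshape(-1,2)-[a,b]+.5)*k).astype(int)],False,(0,255,0),1)
    g=proj(d[n],W([(-.15,0,.135)]))[0];cv2.circle(v,tuple(int(i) for i in np.round((g-[a,b]+.5)*k)),4,(0,255,0),1)
    out.append(cv2.resize(v,(400,400)))
cv2.imwrite("pics/fit.png",np.hstack(out))
E
```

```text
top 4437
side 3849
('top',) [ 0.5911 -0.0503  0.1754  0.0966  0.0978  0.0953] 75.24313725490197
('side',) [ 0.5917 -0.0538  0.1771  0.0976  0.0994  0.0945] 63.81960784313725
('top', 'side') [ 0.5952 -0.051   0.177   0.101   0.0947  0.0948] 219.5176470588235
```

View pics/fit.png

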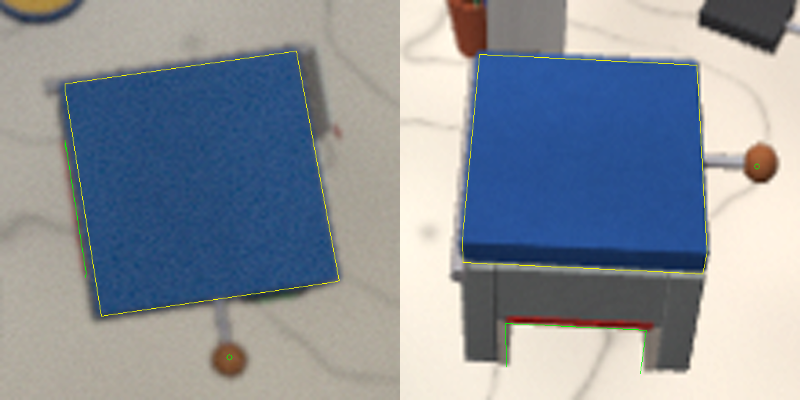

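>>> move_arm(steps=[[0, 0, 0, 0, -0.015], [0, 0, 0, 0, -0.027], [0, 0, 0, 0, -0.03], [0, 0, 0, 0, -0.03], [0, 0, 0, 0, -0.03], [0, 0, 0, 0, -0.03], [0, 0, 0, 0, -0.015], [0, -3, 3, 0, 0], [0, -5, 6, 0, 0], [0, -8, 8, 0, 0], [0, -8, 8, 0, 0], [0, -8, 8, 0, 0]])

```text
t: 4.65
position: [0.4977, 0.3357, 0.0197]
eef_rot: [-0.001, 0.642, 0.767, 0.0]
force: [-4.7, 4.1, 7.2]
grip_width: 0.0134
finger_force: 50.0
```

>>> move_arm(steps=[[0, -8, 8, 0, 0], [0, -8, 7, 0, 0], [0, -5, 4, 0, 0], [0, -2, 2, 0, 0], [0, 0, 0, 0, 0], [0, 0, 0, 0, 0]])

```text
t: 5.25
position: [0.5231, 0.3163, 0.0197]
eef_rot: [-0.0, 0.642, 0.767, 0.001]
force: [-2.6, 0.9, 5.5]
grip_width: 0.0135
finger_force: 49.8
```

```bash
python3 - <<'E'
import pickle;from h import *
from plant import manip,cams
s=manip.state();print(s["position"],s["eef_rot"],s["force"],s["grip_width"])
out=[]
K=np.array([.5915,-.0515]);c_,s_=np.cos(.177),np.sin(.177)
W=lambda P:[(K[0]+c_*u-s_*t,K[1]+s_*u+c_*t,z) for u,t,z in P]
D={}
for n,(a,b,w,h) in dict(top=(170,160,170,170),side=(190,135,170,170)).items():
    d=cams.capture(n);D[n]=d;k=400/170
    v=cv2.resize(d["image"][b:b+h,a:a+w],(400,400),interpolation=cv2.INTER_CUBIC);v=np.clip(v*1.4,0,255).astype(np.uint8)
    for L,col in(([(-.06,.1,0),(-.06,.35,0)],(0,255,0)),([(.06,.1,0),(.06,.35,0)],(0,255,0)),([(-.053,.105,.018),(-.053,.28,.018)],(0,255,255)),([(.053,.105,.018),(.053,.28,.018)],(0,255,255))):
        cv2.polylines(v,[np.round((proj(d,W(L))-[a,b]+.5)*k).astype(int)],False,col,1)
    out.append(v)
pickle.dump(D,open("c1.pkl","wb"))
cv2.imwrite("pics/al.png",cv2.resize(np.hstack(out),(800,400)))
E
```

```text
[0.52313721 0.31629762 0.01973331] [-4.04823777e-04  6.41753266e-01  7.66910727e-01  7.20538767e-04] [-2.64892908  0.93063919  5.46469907] 0.01345000587672155
```

View pics/al.png

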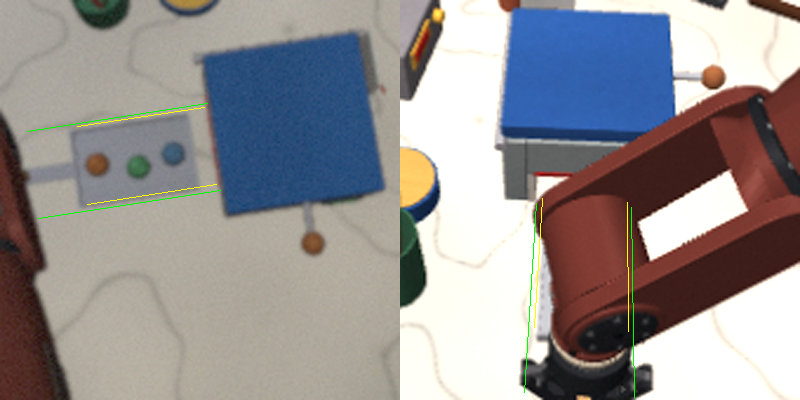

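The alignment view shows the pan with corners at about (72,128), (190,113), (199,191) and (79,206). It sits 2–5 px toward the robot from the yellow target lines and is turned slightly short.

```bash
python3 - <<'E'
import pickle;from h import *
from scipy.optimize import minimize
np.set_printoptions(precision=4,suppress=True)
d=pickle.load(open("c1.pkl","rb"))["top"];im=cv2.GaussianBlur(d["image"],(0,0),.8).astype(float)
f=(im[...,0]-im[...,2])  # bluish tray vs warm bench
print(f[240-20:240+20:5,190:290:8].round())
m=(f>0.5*(np.median(f[250:300,230:300])+np.median(f[214:240,206:208]))).astype(float)
m[:, :197]=0;m[:,259:]=0;m[:200]=0;m[255:]=0
m=cv2.morphologyEx(m,cv2.MORPH_CLOSE,np.ones((11,11)))
def q(p):
    x,y,a=p;c,s=np.cos(a),np.sin(a)
    return cv2.convexHull(proj(d,[(x+c*u-s*v,y+s*u+c*v,z) for u in(-.0825,.0825) for v in(-.053,.053) for z in(.0,.018)]).astype(np.float32))[:,0]
def cost(p):
    r=np.zeros((384*4,512*4),np.uint8);cv2.fillConvexPoly(r,np.round((q(p)*4+1.5)*16).astype(int),255,shift=4)
    return np.abs(cv2.resize(r,(512,384),interpolation=cv2.INTER_AREA)/255.-m).sum()
x0=np.array([.548,.155,-1.41]);r=minimize(cost,x0,method="Nelder-Mead",options=dict(initial_simplex=x0+np.vstack([np.zeros(3),np.diag([.01,.01,.05])])))
print(m.sum(),r.x,r.fun)
dl=r.x[:2]-[.5915,-.0515];c,s=np.cos(.177),np.sin(.177)
print("u,v",dl@[c,s],dl@[-s,c],"yaw err",r.x[2]+np.pi/2-.177)
E
```

```text
[[-10.  -8.   8.   7.   6.   6.   6.  10. -10.  34.  59.  57.  56.]
 [ -9.  -9.   5.  -4.   7.   6.  13.  29.  -9.  16.  58.  57.  56.]
 [ -1.   5. -15. -41.   6.   8.   6.   8.  -8.  -6.  57.  57.  58.]
 [  6.   1.   6.   3.   5.   5.   6.   6.  -3. -17.  58.  57.  57.]
 [-10. -11.   7.   7.   7.   6.   6.   3.  -5. -11.  59.  60.  56.]
 [-10. -11.   6.   5.  -2.  -8. -11. -13. -12. -13.  59.  59.  57.]
 [-11. -11. -11. -12. -11. -12. -13. -12. -12. -12.  25.   1. -10.]
 [-11. -11. -11. -12. -11. -12. -12. -12. -12. -13. -12. -12. -13.]]
1812.0 [ 0.5518  0.1539 -1.3982] 91.00784313725491
u,v -0.002940059314511509 0.2091642354783602 yaw err -0.004388910461611439
```

>>> move_arm(steps=[[0, -2, 1, 0, -0.003], [0, -4, 2, 0, -0.002], [0, -7, 0, 0, 0], [0, -8, 0, 0, 0], [0, -8, 0, 0, 0], [0, -8, 0, 0, 0], [0, -8, 0, 0, 0], [0, -8, 0, 0, 0], [0, -8, 0, 0, 0], [0, -8, 0, 0, 0], [0, -8, 0, 0, 0], [0, -8, 0, 0, 0]])

```text
t: 6.55
position: [0.5421, 0.2334, 0.0197]
eef_rot: [-0.0, 0.64, 0.769, 0.002]
force: [-2.3, 5.9, 5.2]
grip_width: 0.0135
finger_force: 49.8
```

>>> move_arm(steps=[[0, -8, 0, 0, 0], [0, -8, 0, 0, 0], [0, -8, 0, 0, 0], [0, -8, 0, 0, 0], [0, -8, 0, 0, 0], [0, -8, 0, 0, 0], [0, -8, 0, 0, 0], [0, -8, 0, 0, 0], [0, -6, 0, 0, 0], [0, -4, 0, 0, 0], [0, -2, 0, 0, 0], [0, 0, 0, 0, 0]])

```text
t: 7.75
position: [0.556, 0.1583, 0.0197]
eef_rot: [0.0, 0.64, 0.769, 0.001]
force: [-0.5, 3.7, 5.5]
grip_width: 0.0136
finger_force: 49.9
```

>>> move_arm(steps=[[0, -4, 0, 0, 0], [0, -6, 0, 0, 0], [0, -6, 0, 0, 0], [0, -5, 0, 0, 0], [0, -3, 0, 0, 0], [0, -2, 0, 0, 0], [0, -1.5, 0, 0, 0], [0, -1.5, 0, 0, 0], [0, -1, 0, 0, 0], [0, 0, 0, 0, 0]])

```text
t: 8.75
position: [0.5613, 0.1293, 0.0197]
eef_rot: [-0.0, 0.64, 0.769, 0.001]
force: [-1.6, 4.2, 6.4]
grip_width: 0.0134
finger_force: 49.9
```

>>> move_arm(steps=[[0, -1, 0, 0, 0], [0, -1, 0, 0, 0]])

```text
t: 8.95
position: [0.5616, 0.1278, 0.0197]
eef_rot: [-0.001, 0.64, 0.769, 0.002]
force: [-2.1, 9.5, 7.2]
grip_width: 0.0134
finger_force: 50.0
```

>>> move_arm(steps=[[0, -1, 0, 0, 0], [0, 0, 0, 0, 0]])

```text
t: 9.15
position: [0.5616, 0.1278, 0.0197]
eef_rot: [-0.001, 0.64, 0.769, 0.002]
force: [-1.7, 10.4, 6.4]
grip_width: 0.0137
finger_force: 49.9
```

>>> move_arm(steps=[[0, -1, 0, 0, 0], [0, -1, 0, 0, 0], [0, 0, 0, 0, 0]])

```text
t: 9.45
position: [0.5619, 0.1278, 0.0197]
eef_rot: [-0.002, 0.64, 0.769, 0.003]
force: [-0.4, 16.2, 6.2]
grip_width: 0.0133
finger_force: 49.7
```

>>> move_arm(steps=[[0, 3.5, 0, 0, 0], [0, 0, 0, 0, 0], [60, 0, 0, 0, 0], [60, 0, 0, 0, 0], [60, 0, 0, 0, 0], [60, 0, 0, -5, 0], [60, 0, 0, -20, 0], [60, 0, 0, -40, 0], [60, 0, 0, -40, 0], [60, 0, 0, -50, 0], [100, 0, 0, -50, 0], [100, 0, 0, -50, 0]])

```text
t: 10.65
position: [0.5602, 0.1264, 0.2754]
eef_rot: [0.0, 0.64, 0.769, -0.0]
force: [0.0, 0.1, -0.7]
grip_width: 0.0779
finger_force: 0.0
```

```bash
python3 - <<'E'
import pickle;from h import *
from plant import manip,cams
s=manip.state();c=cams.capture("wrist");pickle.dump((s,c),open("w2.pkl","wb"));T=wristT(s,c)
print(s["position"],s["eef_rot"],s["qpos"],s["force"])
v=cv2.resize(c["image"],(800,600),interpolation=cv2.INTER_CUBIC)
K=np.array([.5915,-.0515]);c_,s_=np.cos(.177),np.sin(.177)
P=[(K[0]+c_*u-s_*t,K[1]+s_*u+c_*t,z) for u,t,z in[(-.053,.098,.018),(.053,.098,.018),(0,.178,.057)]]
for p in proj(c,P,T):cv2.circle(v,tuple(int(i) for i in (p+.5)*1.5625),4,(0,255,0),1)
cv2.imwrite("pics/w2.png",v)
E
```

```text
[0.56024306 0.1264317  0.27535029] [ 5.69351148e-05  6.39502422e-01  7.68789062e-01 -1.63031826e-04] [ 9.99358470e-02  7.64095973e-02  1.68831012e+00 -3.15719301e-04
  1.37702560e+00 -8.30978989e-02] [ 0.0120344   0.11057322 -0.68587936]
```

View pics/w2.png

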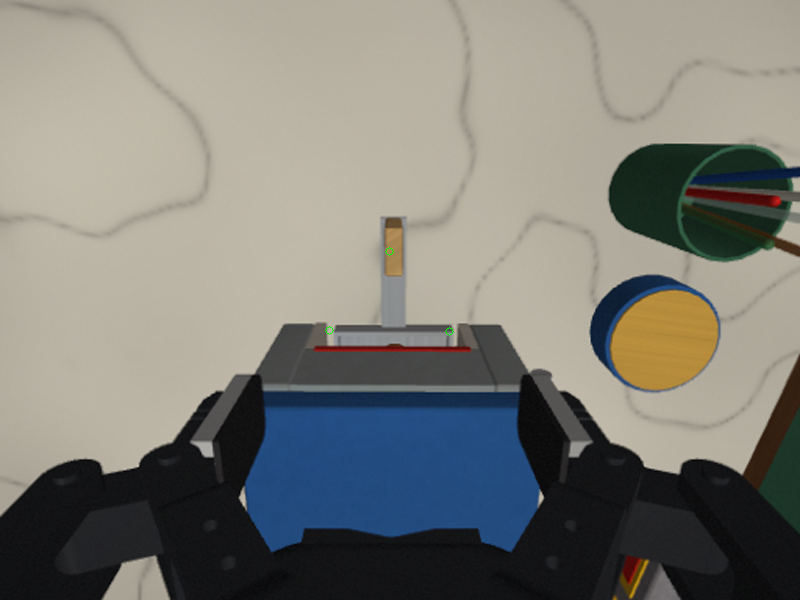

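The wrist view shows the tray's end at row 325, level with the foot of the annealer's side. The tray is centred in the slot at column 393, so it is home. The annealer is about 2.5 mm further along +x than my estimate. Next is the knob.

>>> move_arm(steps=[[100, 0, 0, 0, 0.1435], [100, 0, 0, 0, 0.1435], [100, 0, 0, 0, 0.1435], [100, 0, 0, 0, 0.1435], [100, 0, 0, 0, 0.1435], [100, 0, 0, 0, 0.1435], [100, 0, 0, 0, 0.1435], [100, 0, 0, 0, 0.1435], [100, 0, 0, 0, 0.1435], [100, 0, 0, 0, 0.1435], [100, 0, 0, 0, 0.1435], [100, 0, 0, 0, 0]])

```text
t: 11.9
position: [0.5606, 0.1265, 0.273]
eef_rot: [0.0, 0.996, 0.088, -0.0]
force: [0.2, -0.3, -0.2]
grip_width: 0.085
finger_force: 0.0
```

>>> move_arm(steps=[[100, -18, 22, 0, 0], [100, -18, 22, 0, 0], [100, -18, 22, 0, 0], [100, -18, 22, 0, 0], [100, -18, 22, 0, 0], [100, -18, 22, 0, 0], [100, -18, 22, 0, 0], [100, -22, 26, 0, 0], [100, 0, 0, 0, 0], [100, 0, 0, 0, 0]])

```text
t: 12.9
position: [0.4464, -0.0767, 0.2734]
eef_rot: [-0.0, 0.996, 0.088, 0.0]
force: [0.6, -0.7, 0.2]
grip_width: 0.0856
finger_force: 0.0
```

```bash
python3 - <<'E'
import pickle;from h import *
from plant import manip,cams
s=manip.state();c=cams.capture("wrist");pickle.dump((s,c),open("w3.pkl","wb"));T=wristT(s,c)
print(s["position"],s["eef_rot"],s["qpos"],s["force"])
v=cv2.resize(c["image"],(800,600),interpolation=cv2.INTER_CUBIC)
for p in proj(c,[(.4463,-.0774,.135)],T):cv2.circle(v,tuple(int(i) for i in (p+.5)*1.5625),4,(0,255,0),1)
cv2.imwrite("pics/w3.png",v)
E
```

```text
[ 0.44638351 -0.07665297  0.27337726] [-1.57696453e-04  9.96140463e-01  8.77727999e-02  2.98162674e-04] [-3.25596627e-01 -1.98965313e-01  1.95311736e+00  5.37468345e-04
  1.38702128e+00  1.06932979e+00] [ 0.58913759 -0.74985392  0.17853582]
```

View pics/w3.png

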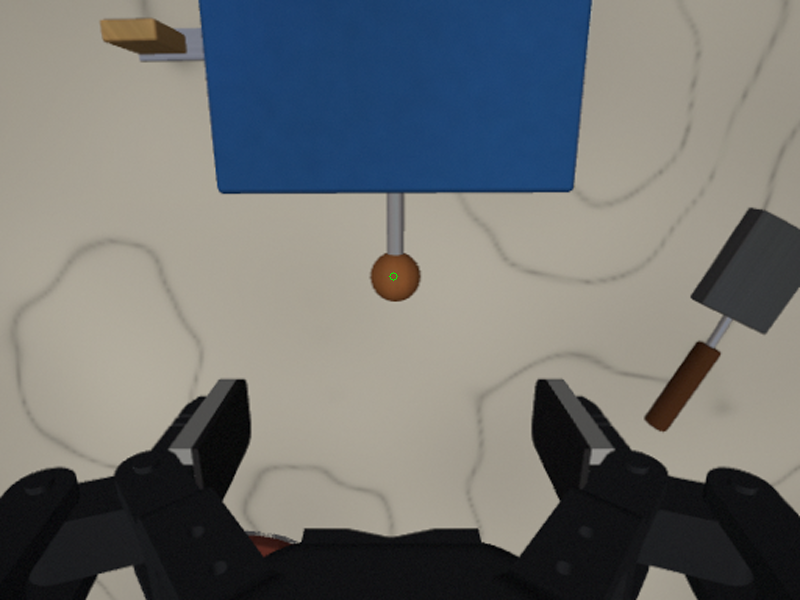

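The knob shows at (395,277), within 1 mm or so of the prediction. I'll go down and pinch it across the hinge direction.

>>> move_arm(force=60, steps=[[100, 0, 1, 30, 0], [100, 0, 0, 40, 0], [100, 0, 0, 40, 0], [100, 0, 0, 30, 0], [100, 0, 0, 15, 0], [100, 0, 0, 6, 0], [0, 0, 0, 0, 0], [0, 0, 0, 0, 0], [0, 0, 0, 0, 0], [0, 0, 0, 0, 0], [0, 0, 0, 0, 0], [0, 0, 0, 0, 0]])

```text
t: 14.15
position: [0.4482, -0.0789, 0.1141]
eef_rot: [0.002, 0.996, 0.088, 0.001]
force: [-1.6, -4.5, 5.9]
grip_width: 0.0273
finger_force: 58.8
```

>>> move_arm(steps=[[0, 0, 0, -4, 0], [0, 0.5, 0, -6, 0], [0, 1, 0, -8, 0], [0, 1.1, 0, -6.9, 0], [0, 0, 0, 0, 0]])

```text
t: 14.65
position: [0.4505, -0.0784, 0.1381]
eef_rot: [0.002, 0.996, 0.088, 0.001]
force: [3.2, -6.6, -3.3]
grip_width: 0.0269
finger_force: 59.3
```

```bash
python3 - <<'E'
from h import *
from plant import manip,cams
s=manip.state();c=cams.capture("wrist")
print(s["position"],s["eef_rot"],s["force"],s["moment"],s["grip_width"])
cv2.imwrite("pics/w4.png",cv2.resize(c["image"],(800,600),interpolation=cv2.INTER_CUBIC))
E
```

```text
[ 0.4504697  -0.07840858  0.13807632] [0.00191456 0.99613044 0.08785451 0.00144067] [ 3.2328073  -6.59307117 -3.28359478] [-1.01683659 -0.26759134 -0.00884031] 0.026932573246216337
```

View pics/w4.png

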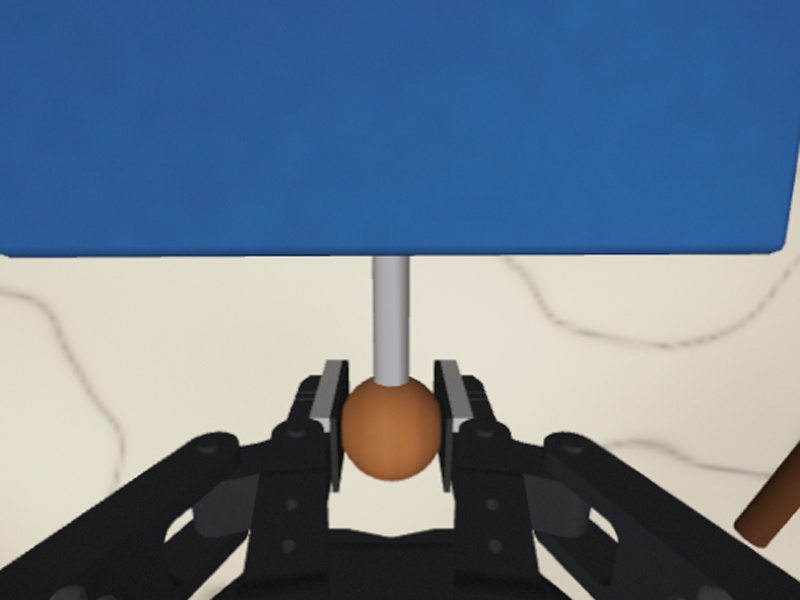

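The ball is centred between the pads at (391,428), and the load on the tool is about 3 N downward. I'll follow the lid's arc upward.

>>> move_arm(steps=[[0, 1.1, 0.5, -6.2, 0], [0, 1.6, 0.5, -8.2, 0], [0, 1.6, 0, -8.2, 0], [0, 1.8, 0, -8.1, 0], [0, 2.4, 0, -8, 0], [0, 2.5, 0, -8, 0], [0, 2.5, 0, -7.9, 0], [0, 3.2, 0, -7.7, 0], [0, 3.3, 0, -7.7, 0], [0, 3.3, 0, -7.6, 0], [0, 3.8, 0, -7.3, 0], [0, 4.1, 0, -7.3, 0]])

```text
t: 15.9
position: [0.4801, -0.073, 0.2285]
eef_rot: [0.001, 0.996, 0.088, -0.0]
force: [3.5, -4.0, -5.2]
grip_width: 0.027
finger_force: 59.3
```

>>> move_arm(steps=[[0, 4.1, 0, -7.3, 0], [0, 4.6, 0, -6.9, 0], [0, 4.8, 0, -6.9, 0], [0, 4.8, 0, -6.8, 0], [0, 5.3, 0, -6.4, 0], [0, 5.4, 0, -6.4, 0], [0, 5.5, 0, -6.3, 0], [0, 5, 0, -5, 0], [0, 4.5, 0, -4.5, 0], [0, 3.5, 0, -3.3, 0], [0, 2.3, 0, -2.2, 0], [0, 0, 0, 0, 0]])

```text
t: 17.1
position: [0.5292, -0.064, 0.2897]
eef_rot: [0.0, 0.996, 0.087, -0.001]
force: [3.3, -4.9, -6.8]
grip_width: 0.0267
finger_force: 59.5
```

```bash
python3 - <<'E'
import pickle;from h import *
from plant import manip,cams
s=manip.state()
print(s["t"],s["position"],s["eef_rot"],s["force"],s["grip_width"],s["finger_force"])
D={}
out=[]
# predicted lid corners at 45deg with K
K=np.array([.594,-.051]);c_,s_=np.cos(.177),np.sin(.177)
W=lambda P:[(K[0]+c_*u-s_*t,K[1]+s_*u+c_*t,z) for u,t,z in P]
for n,(a,b,w,h) in dict(top=(220,140,150,150),side=(190,70,170,170)).items():
    d=cams.capture(n);D[n]=d;k=400/w
    v=cv2.resize(d["image"][b:b+h,a:a+w],(400,400),interpolation=cv2.INTER_CUBIC);v=np.clip(v*1.4,0,255).astype(np.uint8)
    for th,col in((.745,(0,0,255)),(.785,(0,255,0)),(.825,(255,255,0))):
        f=lambda L,N:(.1-L*np.cos(th)+N*np.sin(th),.122+L*np.sin(th)+N*np.cos(th))
        for N in(0,.025):
            u,z=f(.2,N);u0,z0=f(0.005,N)
            cv2.polylines(v,[np.round((proj(d,W([(u0,.095,z0),(u,.095,z),(u,-.095,z),(u0,-.095,z0)]))-[a,b]+.5)*k).astype(int)],False,col,1)
    out.append(v)
pickle.dump((s,D),open("c2.pkl","wb"))
cv2.imwrite("pics/end.png",np.hstack(out))
E
```

```text
17.1 [ 0.52920125 -0.06402163  0.28972532] [ 6.55603276e-05  9.96188743e-01  8.72217257e-02 -5.96285483e-04] [ 3.33676616 -4.89137008 -6.80183784] 0.026726840998816614 59.486462473869324
```

View pics/end.png

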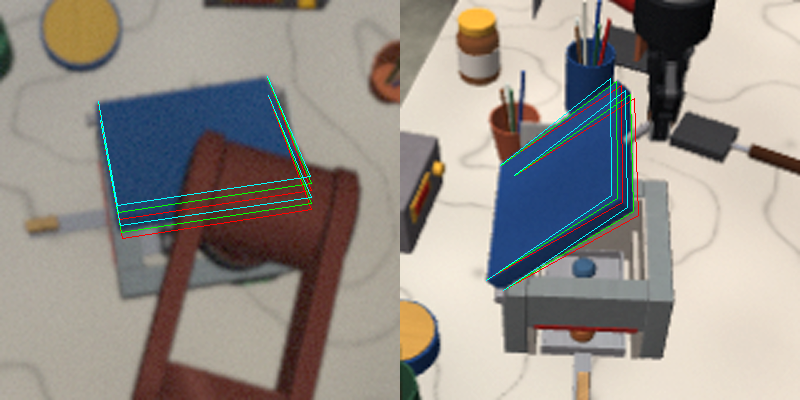

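The lid's outline lies close to the green 45° model in both views, and the blue and amber pieces can be seen sitting upright on the tray. I'll fit the angle numerically.

```bash
python3 - <<'E'
import pickle;from h import *
from scipy.optimize import minimize
s,D=pickle.load(open("c2.pkl","rb"));d0=pickle.load(open("c0.pkl","rb"))["side"];d=D["side"]
def mask(c,u,v):
    im=c["image"].astype(float);m=(im[...,0]>1.7*im[...,2]+8).astype(np.uint8)
    m=cv2.morphologyEx(m,cv2.MORPH_OPEN,np.ones((5,5)));m[:,295:]=0
    l=cv2.connectedComponents(m)[1];return l==l[v,u]
def cost(p,c,m):
    x,y,th=p;a=.177;C,S=np.cos(a),np.sin(a);P=[]
    for L in(.003,.198):
        for N in(.0,.025):
            u=.1-L*np.cos(th)+N*np.sin(th);z=.122+L*np.sin(th)+N*np.cos(th)
            P+=[(x+C*u-S*t,y+S*u+C*t,z) for t in(-.0945,.0945)]
    r=np.zeros((384*4,512*4),np.uint8);h=cv2.convexHull(proj(c,P).astype(np.float32))[:,0]
    cv2.fillConvexPoly(r,np.round((h*4+1.5)*16).astype(int),255,shift=4)
    r=cv2.resize(r,(512,384),interpolation=cv2.INTER_AREA)/255.
    R_=r.copy();R_[:,295:]=0
    ig=np.ones_like(r);ig[:120]=1;ig[:118,255:295]=0   # can behind
    return (np.abs(R_-m)*ig).sum()
m0=mask(d0,272,166)
m1=mask(d,240,150)
f=lambda c,m,x0,st:minimize(cost,x0,args=(c,m),method="Nelder-Mead",options=dict(initial_simplex=np.array(x0)+np.vstack([np.zeros(3),np.diag(st)])))
r0=f(d0,m0,[.592,-.052,0.0],[.006,.006,.05]);r=f(d,m1,[.592,-.053,.785],[.006,.006,.08])
print(m0.sum(),r0.x,r0.fun,m1.sum(),r.x,r.fun)
for th in np.arange(.70,.87,.02):print(round(th,2),cost([r0.x[0],r0.x[1],th],d,m1).round(1),end="; ")
E
```

```text
3258 [ 0.59420589 -0.05336852 -0.00312604] 45.588235294117645 3512 [ 0.59175469 -0.05429334  0.79527385] 78.74117647058824
0.7 422.5; 0.72 336.4; 0.74 244.6; 0.76 159.9; 0.78 109.8; 0.8 174.3; 0.82 264.2; 0.84 363.3; 0.86 468.8;
```

>>> move_arm(steps=[[0, 0, 0, 0, 0], [0, 0, 0, 0, 0], [0, 0, 0, 0, 0], [0, 0, 0, 0, 0], [0, 0, 0, 0, 0], [0, 0, 0, 0, 0], [0, 0, 0, 0, 0], [0, 0, 0, 0, 0]])

```text
t: 18.0
position: [0.5287, -0.0641, 0.2893]
eef_rot: [0.0, 0.996, 0.087, -0.001]
force: [3.7, -5.2, -6.7]
grip_width: 0.027
finger_force: 59.5
```

```bash
python3 -c "
from plant import manip
s=manip.state();print(s['position'],s['force'],s['grip_width']);print(manip.finish_job())"
```

```text
[ 0.52870797 -0.06412004  0.28931201] [ 3.6694453  -5.17639848 -6.65386709] 0.026971896973743314
the job is handed in; nothing more can be done
None
```

The job is handed in at about 18 s: the tray is home against the stop, and the gripper is still holding the lid at about 45° (0.78–0.80 rad); the last pictures show the amber and blue pieces upright, but the green one was hidden from view.

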